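# Scrub the soaking jar and hang the brush up to drip

## Robot

A 6-joint arm with a two-finger parallel gripper is mounted at the origin on a cart in front of the work surface, level with it; the furniture and walls round the work are solid. World frame = base frame: x ahead of the robot, y to its left, z up, the work surface at z = 0. Lengths are in m, angles in rad, forces in N, time in s.
With the tool pointing down it reaches from about 0.3 to 0.775 m from the base axis. Payload 14.6 kg.
Tool frame: the origin (TCP) lies midway between the tips of the shut fingers; the grasp point (between the pads) lies 19 mm behind it (ctrl.pinch_z is the z of the grasp point in the tool frame, in m); z points along the fingers, y is the line along which they close (so a half turn about z gives the same grasp; the last joint's range is limited). The gripper opens to 94 mm and grips with 3 to 60 N. Pads are 16 mm wide; open, the fingers measure 119 mm over their backs; the gripper's body (75 mm by 177 mm) begins 78 mm behind the grasp point.
Start: joints at [1.036, 0.3, 1.521, -0, 1.321, -0.067], TCP at [0.248, 0.491, 0.205] pointing down, gripper open.
Joint ranges: [-3.03, 3.03], [-0.79, 2.21], [0.23, 2.52], [-1.04, 4.18], [0, 3.07], [-2.55, 2.55]. Speed limits (rad/s): [2.22, 2.22, 2.57, 3.14, 3.14, 3.14].

## Interface

Orientations are given as [roll, pitch, yaw] about the fixed x, y, z axes, in that order (R = Rz(yaw) Ry(pitch) Rx(roll)).
In Python, from station import ctrl, camera, ticket gives the robot as it stands. The module is installed in compiled form; this text tells all that it offers.
- The arm moves only by the shell command python3 -m inch 'ROWS' [FORCE]. ROWS is text: rows parted by semicolons, each of 7 numbers parted by spaces: the opening, from -1 (shut) to 1 (fully open), then the shift along the tool's x, y, z in units of 0.03 m (1.0 is 0.03 m), then the turn, a rotation vector about the tool's x, y, z in units of 10 degrees (1.0 is 10 degrees). In form: grip dx dy dz rx ry rz; .... A call has 1 to 10 rows; each row shifts and turns the commanded pose from where the row before left it, along the tool's axes as they then stand; what a row does not reach is not made up. A row lasts 1/8 s, in which the tool goes at most 62.5 mm and 10.7 degrees, less where a joint would pass 70% of its speed; a pose out of reach is approached as far as the arm can. A call with a number of a shift or a turn outside -1 to 1 is refused whole. A call with a gripper value outside its range is refused whole. The fingers move at their own pace and stop on an object; FORCE is the grip in N (left out, the last holds). Time passes only in rows, so rows that do not move let the fingers close. It gives the time, the measured TCP pose, the force, the opening and the grip force at its end, in the units of the state.
- ctrl.get_obs(): the state, without advancing time (a new reading comes with each control period).
- camera(name): name is "scene" or "top" or "wrist"; returns a dict with "img" (384x512x3 uint8, blue, green, red), "range_z" (384x512 float32, m along the optical axis (not along the pixel's ray), 0 where there is no reading), "intrinsics" (3x3 intrinsics, pixels), "view" (4x4, takes a point from world to camera coordinates). Camera axes: x right, y down, z forward; pixel columns grow to the right and rows downward; lengths in m; the calibration is good to about 2 mm. A picture is of the moment at which its call begins.
- ticket.hand_in(): hands the job in; it is judged then, once.
The state is a dict: "time_s": time; "qpos": joint angles; "joint_vel": joint speeds; "tau": joint torques, N m; "ee_pos": TCP position; "eef_rot": TCP orientation; "force": force on the tool from outside, world axes, zero at the start; "moment": the same for the moment, N m; "grip_width": finger opening in m; "grip_force": force on a finger pad.
Only numpy, scipy, OpenCV 4.12 (cv2) and the standard library are available. Lean on these libraries where they do the work, as an engineer would, in place of code of your own. Each camera call takes 0.05 s, during which the arm holds its last target. There are 200 camera calls.

## Task

The bottle brush stands in the clear soaking jar. Scrub the jar with it: draw the brush up until its lower end is about two thirds of the way up inside, and push it back down to the bottom, twice over. Then take the brush out and hang it by the eye of its handle on the empty hook of the drip stand, bristles down and clear of the dish, leaving the jar standing, the spare brush on its hook and the other things undisturbed.

Things in the scene. Friction and masses are not known exactly. Their poses are not given: they have to be found in the camera images.
- jar: clear heavy-bottomed glass jar, loose, 0.7 kg: 62 mm across, 105 mm high, bore 52 mm, 95 mm deep (bottom 10 mm thick). Origin: centre of its underside; z up.
- jar_floor (a point): centre of the jar's inner floor, 10 mm above its underside; axes of the jar.
- brush: bottle brush standing bristles down in the jar, 186 mm long, 0.09 kg. Origin: its lower end; z up along the brush. From there: white bristles to 77 mm, 6 mm steel wire to 112 mm, then a black handle 12 mm thick (x), 22 mm wide (y) from 122 mm, 34 mm wide from 132 to 171 mm, rounded off at 186 mm. Grasp from above across the 34 mm width, fingers beside the eye, so the hook passes between them.
- brush_tip (a point): lower end of the brush (its origin). The bristles are 51 mm across; they give, and bear only at 44 mm across.
- brush_eye (a point): middle of the handle's hanging eye, 158 mm above the lower end; axes of the brush. The eye is a hole along x (through the thickness), 20 mm wide (y), from 142 to 174.5 mm above the lower end, round at the top; the handle is 7 mm wide on each side of it. Half a turn about z makes no difference.
- stand: fixed steel drip stand: dish 200 x 92 mm with 13 mm rim, in its middle a 10 mm post 242 mm high with a hook in front (its -x, towards the robot: the empty one) and one behind (+x: the spare brush hangs there). Origin: centre of the dish's underside; z up. Hooks: 7 mm rod in the stand's x-z plane, leaving the post at 232 mm, down to hook_rest, then up to hook_tip.
- hook_rest (a point): top of the rod at the lowest point of the empty front hook, 65 mm in front of the post's axis, 213.5 mm high: where the top of the eye rests; axes of the stand.
- hook_tip (a point): top of the ball end of the empty front hook, 85.5 mm in front of the post's axis, 230.5 mm high.
- spare_brush: a like brush with narrower bristles (28 mm), hanging on the rear hook; bystander. Origin: its lower end.
- mixing_bowl: green rubber bowl, 116 mm across, 70 mm high; bystander. Origin: centre of its underside.
- study_model: white plaster tooth model 54x66x32 mm; bystander. Origin: centre of its underside.
- spatula: blue-handled spatula 177 mm long, lying; bystander. Origin: below its middle.
There are look-alikes about, which are no part of the job. Leave any purple look-alike of the brush alone.

How it is judged:
On the way, in this order (a step that is already met when the one before it is completed fails the run):
1. the brush is drawn up inside the jar, its lower end 45 to 95 mm above the jar's floor (horizontal distance between brush_tip and jar_floor below 0.02 m and z of brush_tip in the frame of jar_floor between 0.045 and 0.095 m), for 0.05 s.
2. it is pushed back to the bottom (within 10 mm of the floor) (horizontal distance between brush_tip and jar_floor below 0.02 m and z of brush_tip in the frame of jar_floor below 0.01 m), for 0.05 s.
3. it is drawn up a second time, 45 to 95 mm (all of step 1), for 0.05 s.
4. it is pushed to the bottom a second time (within 10 mm) (all of step 2), for 0.05 s.
At the end, for the whole second after the job is handed in: Brush at rest on the empty front hook: middle of its eye within 35 mm of hook_rest, borne by the stand, lower end over 20 mm up, under 0.25 rad from upright, under 0.06 m/s. Jar upright on the worktop (0.1 rad, 10 mm). Spare brush still hanging (lower end over 20 mm up) (distance between brush_eye and hook_rest below 0.035 m and height (world z) of each of brush_tip, spare_brush above 0.02 m and angle between brush's own z axis and vertical below 0.25 rad and contact force between brush and stand above 0.2 N and linear speed of brush below 0.06 m/s and angle between jar's own z axis and vertical below 0.1 rad and height (world z) of jar below 0.01 m); the robot touches nothing.
It fails at once if the jar is tipped over (more than 0.5 rad) (angle between jar's own z axis and vertical above 0.5 rad).
It fails at once if the spare brush is knocked off its hook (height (world z) of spare_brush below 0.02 m).
It fails at once if the bowl, the plaster model or the spatula is pushed more than 30 mm (distance of any of mixing_bowl, study_model, spatula from where it was at the start of the episode above 0.03 m).
It also fails if it takes over 51 s, if anything falls off the work surface, if the arm or the gripper's body presses on something with over 40 N, if the wrist force passes 120 N, or if a joint passes its speed limit or range.

## Working session

There is one attempt and no reset: what is moved stays moved. The work goes in short steps, Python scripts to look and compute and a shell command to move; the robot and the scene stay as the last step left them, time stands still between calls to the robot, and variables do not carry over. Pictures are saved under pics/ and viewed, at most 10 in all, crops included, and the job is handed in when it is done.

```bash
mkdir -p pics; cat > h.py <<'E'
import numpy as np, cv2
from station import ctrl, camera, ticket
def pts(c):
    K=c["intrinsics"];z=c["range_z"];v,u=np.mgrid[:z.shape[0],:z.shape[1]]
    P=np.stack([(u-K[0,2])/K[0,0]*z,(v-K[1,2])/K[1,1]*z,z,np.ones_like(z)],-1)
    W=P@np.linalg.inv(c["view"]).T
    W=W[...,:3].copy();W[z<=0]=np.nan
    return W
def ray(c,u,v,h):
    T=np.linalg.inv(c["view"]);d=T[:3,:3]@np.linalg.inv(c["intrinsics"])@[u,v,1];o=T[:3,3]
    return o+d*(h-o[2])/d[2]
E
python3 - <<'E'
from h import *
import pickle
d={}
for n in("scene","top"):
    c=camera(n);d[n]=c;cv2.imwrite(f"pics/{n}.png",c["img"]);print(n,np.linalg.inv(c["view"])[:3,3])
pickle.dump(d,open("c.pkl","wb"))
print(ctrl.get_obs(),ctrl.pinch_z)
E
```

```text
scene [ 0.08294704 -0.34858985  0.79486401]
top [ 0.44412079 -0.09552556  1.23858577]
{'time_s': 0.1, 'qpos': array([ 1.03641449e+00,  3.00405365e-01,  1.52151928e+00, -1.06425332e-05,
        1.32064491e+00, -6.65801498e-02]), 'joint_vel': array([ 0.00012392, -0.00128475, -0.00136066,  0.0023486 ,  0.00089167,
        0.00185129]), 'tau': array([ 3.13992619e-03, -5.32648194e+01, -3.53288341e+01,  7.09666614e-02,
        2.35524040e-02,  1.74877073e-05]), 'ee_pos': array([0.24789123, 0.49072031, 0.20494851]), 'eef_rot': array([-3.14061723e+00, -5.47081706e-05,  2.67379358e+00]), 'force': array([0.02780415, 0.34343832, 0.58354117]), 'moment': array([-0.03445399,  0.03556225, -0.01548041]), 'grip_force': 0.0, 'grip_width': 0.09414078264488401} -0.0188
```

View pics/scene.png

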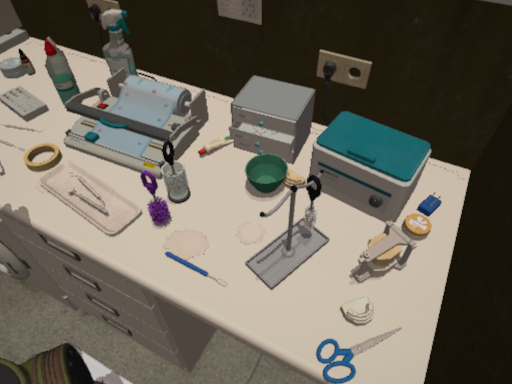

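View pics/top.png

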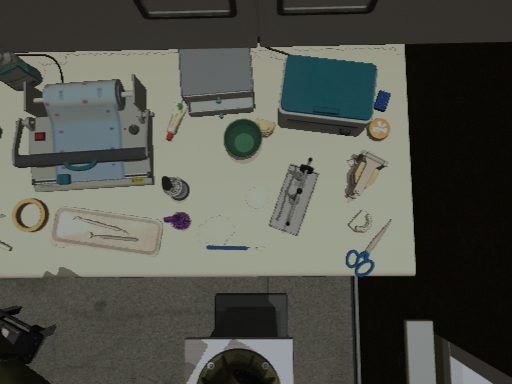

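Candidates for the brush: the black-handled one in the clear jar, scene (169,155) and top (173,186); the purple one at scene (152,195) and top (178,221); the black one on the rear hook, scene (313,190). The one in the jar fits, since the others are the purple look-alike and the spare. I'll confirm it in a crop and measure.

```bash
python3 - <<'E'
from h import *
import pickle
d=pickle.load(open("c.pkl","rb"))
s=d["scene"]["img"];t=d["top"]["img"]
a=cv2.resize(s[130:225,135:215],(400,475),interpolation=cv2.INTER_CUBIC)
b=cv2.resize(s[165:285,240:340],(396,475),interpolation=cv2.INTER_CUBIC)
cv2.imwrite("pics/crop.png",np.hstack([a,b]))
a=cv2.resize(t[165:205,150:200],(400,320),interpolation=cv2.INTER_CUBIC)
b=cv2.resize(t[150:240,260:330],(249,320),interpolation=cv2.INTER_CUBIC)
cv2.imwrite("pics/crop2.png",np.hstack([a,b]))
def st(name,box,dark,zlo,zhi):
    c=d[name];W=pts(c);u0,v0,u1,v1=box
    m=np.zeros(W.shape[:2],bool);m[v0:v1,u0:u1]=1
    m&=(W[...,2]>zlo)&(W[...,2]<zhi)
    if dark:m&=c["img"].max(2)<70
    P=W[m]
    print(name,zlo,zhi,len(P),P.mean(0).round(4) if len(P) else'',P.min(0).round(3) if len(P) else '',P.max(0).round(3) if len(P) else '')
    if len(P)>5:
        e,V=np.linalg.eigh(np.cov(P[:,:2].T));print('  sd',np.sqrt(e).round(4),'axis deg',np.degrees(np.arctan2(V[1,1],V[0,1])).round(1))
for n,bx in(("scene",(155,135,190,205)),("top",(155,165,195,205))):
    for z in((.08,.105),(.105,.12),(.12,.15),(.15,.17),(.17,.22)): st(n,bx,z[0]>.11,*z)
for n,bx in(("scene",(240,165,335,285)),("top",(262,150,325,240))):
    for z in((.002,.02),(.1,.16),(.16,.2),(.2,.225),(.225,.26)): st(n,bx,0,*z)
E
```

```text
scene 0.08 0.105 378 [0.5925 0.1796 0.0935] [0.493 0.146 0.08 ] [0.713 0.296 0.105]
  sd [0.0189 0.0409] axis deg -142.9
scene 0.105 0.12 139 [0.6569 0.2406 0.1117] [0.498 0.147 0.105] [0.704 0.296 0.12 ]
  sd [0.0172 0.0544] axis deg 46.2
scene 0.12 0.15 64 [0.5755 0.1691 0.1414] [0.493 0.146 0.122] [0.603 0.182 0.15 ]
  sd [0.0029 0.0342] axis deg -165.3
scene 0.15 0.17 67 [0.5846 0.1735 0.1581] [0.496 0.146 0.151] [0.608 0.183 0.17 ]
  sd [0.0042 0.0257] axis deg -166.2
scene 0.17 0.22 71 [0.5878 0.1748 0.1847] [0.575 0.171 0.171] [0.606 0.182 0.197]
  sd [0.0025 0.0101] axis deg 176.6
top 0.08 0.105 125 [0.5892 0.172  0.0918] [0.563 0.149 0.08 ] [0.621 0.21  0.105]
  sd [0.0159 0.0167] axis deg 128.0
top 0.105 0.12 51 [0.5857 0.174  0.1074] [0.562 0.149 0.105] [0.62  0.206 0.112]
  sd [0.0163 0.0214] axis deg 145.4
top 0.12 0.15 14 [0.591  0.1738 0.1452] [0.58  0.172 0.138] [0.6   0.181 0.15 ]
  sd [0.0024 0.0059] axis deg -172.3
top 0.15 0.17 38 [0.5909 0.1767 0.1568] [0.575 0.172 0.15 ] [0.606 0.183 0.169]
  sd [0.0032 0.01  ] axis deg -177.7
top 0.17 0.22 58 [0.5904 0.1776 0.1
[... 649 characters left out ...]
.207  0.225] [ 0.644 -0.139  0.245]
  sd [0.0025 0.0457] axis deg 159.7
top 0.002 0.02 2512 [ 0.5658 -0.1655  0.0049] [ 0.438 -0.266  0.002] [ 0.713 -0.073  0.018]
  sd [0.0491 0.0737] axis deg 174.9
top 0.1 0.16 32 [ 0.6085 -0.1867  0.1125] [ 0.555 -0.203  0.101] [ 0.628 -0.166  0.16 ]
  sd [0.0068 0.0244] axis deg 159.1
top 0.16 0.2 29 [ 0.6129 -0.189   0.1808] [ 0.557 -0.205  0.164] [ 0.628 -0.166  0.197]
  sd [0.0093 0.0167] axis deg 157.4
top 0.2 0.225 148 [ 0.5717 -0.1752  0.2181] [ 0.484 -0.208  0.2  ] [ 0.633 -0.14   0.225]
  sd [0.0065 0.0569] axis deg 159.7
top 0.225 0.26 114 [ 0.5646 -0.1727  0.2324] [ 0.474 -0.205  0.225] [ 0.641 -0.137  0.248]
  sd [0.0028 0.0474] axis deg 159.6
```

View pics/crop.png

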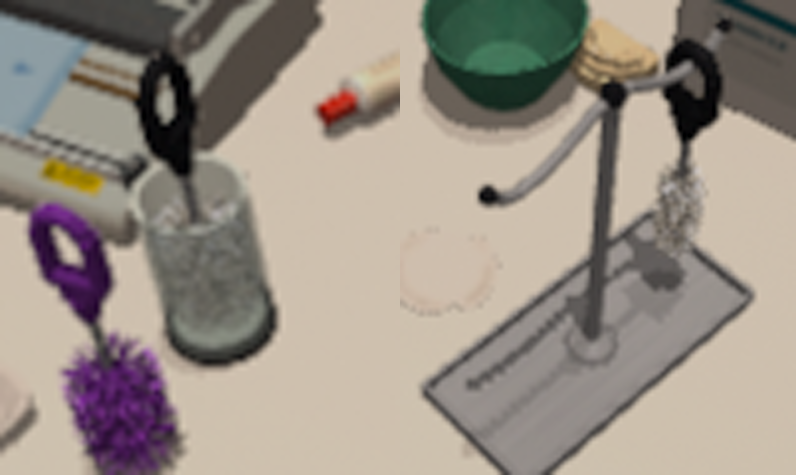

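View pics/crop2.png

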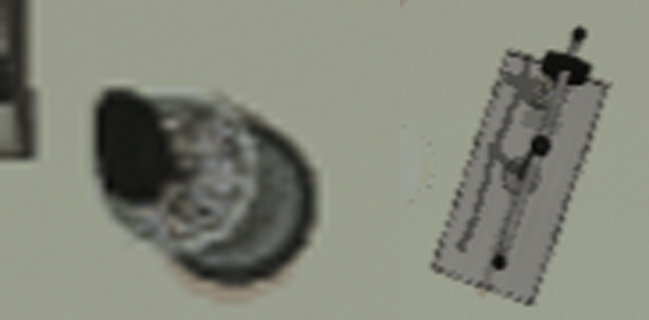

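The left crop confirms it: the black-handled brush stands in the clear jar, with its eye facing the scene camera at about (169,150). The right crop shows the empty front hook, ball at scene (301,214), and the spare on the rear hook. Next I'll refine both and check clearances.

```bash
python3 - <<'E'
from h import *
import pickle
d=pickle.load(open("c.pkl","rb"))
A=[];H=[];S=[]
for n,hb,sb in(("scene",(155,135,190,205),(240,165,335,285)),("top",(155,165,195,205),(262,150,325,240))):
    c=d[n];W=pts(c);dark=c["img"].max(2)<70
    sl=lambda b:(slice(b[1],b[3]),slice(b[0],b[2]))
    w=W[sl(hb)][dark[sl(hb)]]; w=w[(w[:,2]>.15)&(w[:,1]>.16)&(w[:,0]>.55)]
    r=cv2.minAreaRect((w[:,:2]*1000).astype(np.float32)); print(n,"handle",r,"zmax",w[:,2].max())
    w=W[sl(sb)].reshape(-1,3); q=w[(w[:,2]>.205)&(w[:,2]<.26)]
    tip=q[(q[:,0]<.486)];po=q[(np.hypot(q[:,0]-.559,q[:,1]+.171)<.012)&(q[:,2]>.235)]
    rt=q[q[:,0]>.632]
    print(" tip",(tip.max(0)+tip.min(0))/2,tip.min(0),tip.max(0)," post",po.mean(0),po.min(0),po.max(0),len(po)," rear",(rt.max(0)+rt.min(0))/2,rt.max(0))
    rim=W[sl(hb)].reshape(-1,3);
    rod=q[(q[:,0]<.545)]; v,x,y,z=0,*[0]*3
    print(" line",cv2.fitLine((q[(np.hypot(q[:,0]-.615,q[:,1]+.19)>.03)][:,:2]).astype(np.float32),cv2.DIST_HUBER,0,.01,.01).ravel())
W=pts(d["top"])
for x in np.arange(.1,.9,.08):
    print(round(x,2),[round(float(np.nanmax(np.where((abs(W[...,0]-x)<.04)&(abs(W[...,1]-y)<.04),W[...,2],-1))),2) for y in np.arange(-.3,.6,.08)])
E
```

```text
scene handle ((590.9511108398438, 176.2758331298828), (32.97920608520508, 12.160347938537598), 2.9157328605651855) zmax 0.19684287210212303
 tip [ 0.48051865 -0.1435156   0.2243225 ] [ 0.47529949 -0.14852296  0.21792276] [ 0.48573782 -0.13850824  0.23072224]  post [ 0.55687897 -0.17333295  0.23923924] [ 0.55154509 -0.17892515  0.23508252] [ 0.56497939 -0.16679398  0.24469641] 37  rear [ 0.63816033 -0.20202107  0.22457337] [ 0.64370461 -0.19718169  0.23106586]
 line [ 0.9348627  -0.3550095   0.5419878  -0.16788806]
top handle ((591.5097045898438, 177.82632446289062), (33.67763137817383, 11.146766662597656), 0.35794126987457275) zmax 0.19921395488632299
 tip [ 0.47959633 -0.14063133  0.22662014] [ 0.47443829 -0.14442531  0.21963834] [ 0.48475438 -0.13683736  0.23360193]  post [ 0.55926268 -0.17052404  0.24012504] [ 0.55034159 -0.17723825  0.23503522] [ 0.57014964 -0.16468759  0.24830258] 31  rear [ 0.63713938 -0.20008546  0.2253752 ] [ 0.64117869 -0.19545148  0.23332694]
 line [ 0.9368059  -0.34984952  0.52634835 -0.15847307]
0.1 [-0.9, -0.9, 0.01, 0.28, 0.27, 0.02, 0.01, -0.9, -0.9, -0.9, -0.9, -0.9]
0.18 [-0.9, -0.9, 0.01, 0.01, 0.01, 0.01, 0.0, 0.54, 0.56, 0.35, -0.9, -0.9]
0.26 [-0.91, -0.9, -0.9, -0.91, -0.9, -0.9, -0.91, -0.9, 0.55, 0.51, 0.39, 0.26]
0.34 [0.01, 0.01, 0.01, 0.01, 0.01, 0.01, 0.01, 0.01, 0.01, 0.01, 0.01, 0.01]
0.42 [0.01, 0.01, 0.02, 0.02, 0.02, 0.02, 0.01, 0.02, 0.03, 0.03, 0.02, 0.02]
0.5 [0.02, 0.02, 0.23, 0.01, 0.01, 0.06, 0.19, 0.02, 0.03, 0.03, 0.03, 0.03]
0.58 [0.1, 0.23, 0.25, 0.01, 0.01, 0.01, 0.2, 0.04, 0.05, 0.06, 0.08, 0.06]
0.66 [0.02, 0.23, 0.22, 0.07, 0.07, 0.01, 0.1, 0.13, 0.13, 0.13, 0.13, 0.13]
0.74 [0.69, 0.7, 0.71, 0.71, 0.7, 0.71, 0.71, 0.71, 0.68, 0.56, 0.08, 0.1]
0.82 [0.68, 0.69, 0.69, 0.69, 0.7, 0.7, 0.71, 0.71, 0.68, 0.56, 0.13, 0.13]
```

```bash
cat >> h.py <<'E'
from scipy.spatial.transform import Rotation as Ro
def need(p,yang):
    "units to TCP target p pointing down with tool y at yang deg"
    o=ctrl.get_obs();R=Ro.from_euler("xyz",o["eef_rot"]);a=np.radians(yang)
    y=np.array([np.cos(a),np.sin(a),0]);z=np.array([0,0,-1.])
    T=Ro.from_matrix(np.stack([np.cross(y,z),y,z],1))
    print("t",o["time_s"],"at",o["ee_pos"].round(4),"shift",(R.inv().apply(np.array(p)-o["ee_pos"])/.03).round(2),"turn",np.degrees((R.inv()*T).as_rotvec()/10).round(2),"f",o["force"].round(1),"w",round(o["grip_width"],4),round(o["grip_force"],1))
    print("tool axes xy deg",np.degrees(np.arctan2(*R.as_matrix()[[1,0],0])).round(1))
E
python3 -m inch '1 -0.6 0 -0.7 0 0 0;1 -0.9 -0.3 -0.7 0 0 0;1 -0.9 -0.3 -0.7 0 0 0;1 -0.9 -0.3 0 0 0 0;1 -0.9 -0.3 0 0 0 0;1 -0.9 -0.3 0 0 0 0;1 -0.9 -0.3 0 0 0 0;1 -0.9 -0.3 0 0 0 0;1 -0.9 -0.3 0 0 0 0;1 -0.9 -0.3 0 0 0 0'
python3 -m inch '1 -0.9 -0.2 0 0 0 0;1 -0.9 -0.2 0 0 0 0;1 -0.9 -0.2 0 0 0 0;1 -0.9 -0.2 0 0 0 0;1 -0.9 -0.2 0 0 0 0;1 -0.9 -0.2 0 0 0 0;1 -0.7 -0.2 0 0 0 0;1 0 0 0 0 0 0;1 0 0 0 0 0 0'
python3 -m inch '1 0 0 0 0 0 1;1 0 0 0 0 0 1;1 0 0 0 0 0 1;1 0 0 0 0 0 1;1 0 0 0 0 0 1;1 0 0 0 0 0 1;1 0 0 0 0 0 0.2;1 0 0 0 0 0 0;1 0 0 0 0 0 0'
python3 - <<'E'
from h import *
need([.591,.177,.149],1)
c=camera("wrist");cv2.imwrite("pics/w1.png",c["img"])
E
```

```text
time_s: 1.35
ee_pos: [0.4449, 0.3001, 0.2682]
eef_rot: [-3.141, -0.0, 2.674]
force: [0.3, 0.8, 0.4]
grip_width: 0.0941
grip_force: 0.0
time_s: 2.48
ee_pos: [0.5884, 0.1814, 0.2684]
eef_rot: [-3.142, -0.0, 2.674]
force: [0.5, 0.2, -0.2]
grip_width: 0.094
grip_force: 0.0
time_s: 3.6
ee_pos: [0.5887, 0.1811, 0.2685]
eef_rot: [3.142, -0.0, 1.594]
force: [1.0, 0.2, -0.8]
grip_width: 0.0938
grip_force: 0.0
t 3.6 at [0.5887 0.1811 0.2685] shift [-0.14  0.07  3.98] turn [ 0.   -0.    0.03] f [ 1.   0.2 -0.8] w 0.0938 0.0
tool axes xy deg 91.3
```

View pics/w1.png

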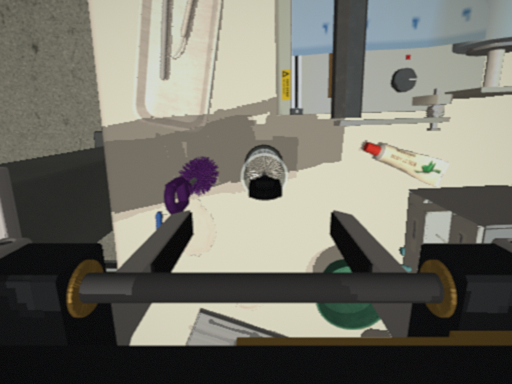

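The wrist view shows the jar at (264,165) with the black handle at (265,187), midway between the fingers. The purple look-alike is well aside at (190,180). I'll shift and descend.

```bash
python3 - <<'E'
from h import *
c=camera("wrist");W=pts(c)
m=(c["img"].max(2)<70)&(W[...,2]>.15)&(W[...,2]<.21)&(abs(W[...,0]-.59)<.04)&(abs(W[...,1]-.177)<.03)
w=W[m];print(len(w),cv2.minAreaRect((w[:,:2]*1000).astype(np.float32)),w[:,2].max())
E
python3 -m inch '1 -0.14 0.07 0.6 0 0 0;1 0 0 0.7 0 0 0;1 0 0 0.7 0 0 0;1 0 0 0.7 0 0 0;1 0 0 0.7 0 0 0;1 0 0 0.58 0 0 0;1 0 0 0 0 0 0;1 0 0 0 0 0 0'
python3 -c "
from h import *
need([.591,.177,.149],1)"
```

```text
571 ((591.9775390625, 182.78993225097656), (32.53989028930664, 10.370710372924805), 3.953948497772217) 0.19614461361434427
time_s: 4.7
ee_pos: [0.5913, 0.1768, 0.1497]
eef_rot: [3.141, -0.0, 1.592]
force: [-0.1, 0.4, 0.2]
grip_width: 0.0937
grip_force: 0.0
t 4.7 at [0.5913 0.1768 0.1497] shift [ 0.01 -0.01  0.02] turn [ 0.01 -0.    0.02] f [-0.1  0.4  0.2] w 0.0937 0.0
tool axes xy deg 91.2
```

```bash
python3 -m inch '-1 0.05 0 0 0 0 0;-1 0 0 0 0 0 0;-1 0 0 0 0 0 0;-1 0 0 0 0 0 0;-1 0 0 0 0 0 0;-1 0 0 0 0 0 0;-1 0 0 0 0 0 0' 40
python3 -m inch '-1 0 0 -0.4 0 0 0;-1 0 0 -0.4 0 0 0;-1 0 0 -0.4 0 0 0;-1 0 0 -0.4 0 0 0;-1 0 0 -0.4 0 0 0;-1 0 0 -0.2 0 0 0;-1 0 0 0 0 0 0;-1 0 0 0 0 0 0'
python3 - <<'E'
from h import *
c=camera("scene");cv2.imwrite("pics/up1.png",cv2.resize(c["img"][90:225,120:230],(550,600)))
need([.591,.177,.149],1)
E
```

```text
time_s: 5.58
ee_pos: [0.591, 0.1782, 0.149]
eef_rot: [-3.142, -0.0, 1.592]
force: [-0.0, 0.2, -0.9]
grip_width: 0.0337
grip_force: 40.0
time_s: 6.58
ee_pos: [0.5908, 0.1782, 0.2145]
eef_rot: [-3.141, 0.0, 1.592]
force: [-0.4, -0.2, -1.0]
grip_width: 0.0339
grip_force: 40.0
t 6.625 at [0.5908 0.1782 0.2145] shift [-0.04  0.01  2.18] turn [-0.    0.    0.02] f [-0.6 -0.9 -1.2] w 0.0337 40.0
tool axes xy deg 91.2
```

View pics/up1.png

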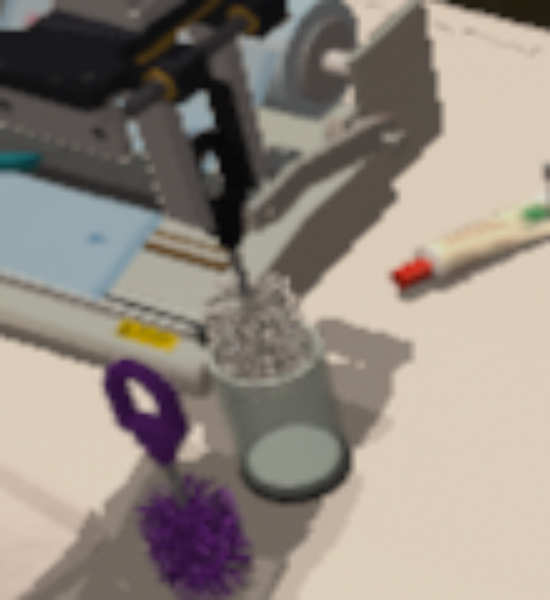

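The brush is drawn well up, with its bristles above the jar rim at crop (265,330). The jar stays on the table with its clear floor visible at (293,460). Next is down, up, down.

```bash
python3 -m inch '-1 0 0 0.4 0 0 0;-1 0 0 0.4 0 0 0;-1 0 0 0.4 0 0 0;-1 0 0 0.4 0 0 0;-1 0 0 0.4 0 0 0;-1 0 0 0.15 0 0 0;-1 0 0 0 0 0 0;-1 0 0 0 0 0 0;-1 0 0 0 0 0 0'
python3 -m inch '-1 0 0 -0.4 0 0 0;-1 0 0 -0.4 0 0 0;-1 0 0 -0.4 0 0 0;-1 0 0 -0.4 0 0 0;-1 0 0 -0.4 0 0 0;-1 0 0 -0.15 0 0 0;-1 0 0 0 0 0 0;-1 0 0 0 0 0 0;-1 0 0 0 0 0 0'
python3 -m inch '-1 0 0 0.4 0 0 0;-1 0 0 0.4 0 0 0;-1 0 0 0.4 0 0 0;-1 0 0 0.4 0 0 0;-1 0 0 0.4 0 0 0;-1 0 0 0.15 0 0 0;-1 0 0 0 0 0 0;-1 0 0 0 0 0 0;-1 0 0 0 0 0 0'
python3 - <<'E'
from h import *
c=camera("scene");cv2.imwrite("pics/dn.png",cv2.resize(c["img"][90:225,120:230],(550,600)))
need([.591,.177,.149],1)
E
```

```text
time_s: 7.75
ee_pos: [0.5912, 0.1783, 0.151]
eef_rot: [3.141, -0.0, 1.592]
force: [-0.8, 0.4, -0.9]
grip_width: 0.0339
grip_force: 40.0
time_s: 8.88
ee_pos: [0.5909, 0.1782, 0.2146]
eef_rot: [-3.141, 0.0, 1.592]
force: [0.3, 0.2, -0.9]
grip_width: 0.0337
grip_force: 40.0
time_s: 10.0
ee_pos: [0.5912, 0.1783, 0.151]
eef_rot: [3.141, -0.0, 1.592]
force: [-0.7, 0.7, -0.8]
grip_width: 0.0338
grip_force: 40.0
t 10.05 at [0.5911 0.1783 0.1509] shift [-0.04 -0.    0.06] turn [ 0.   -0.    0.02] f [ 0.3  1.2 -1.7] w 0.0341 40.0
tool axes xy deg 91.2
```

View pics/dn.png

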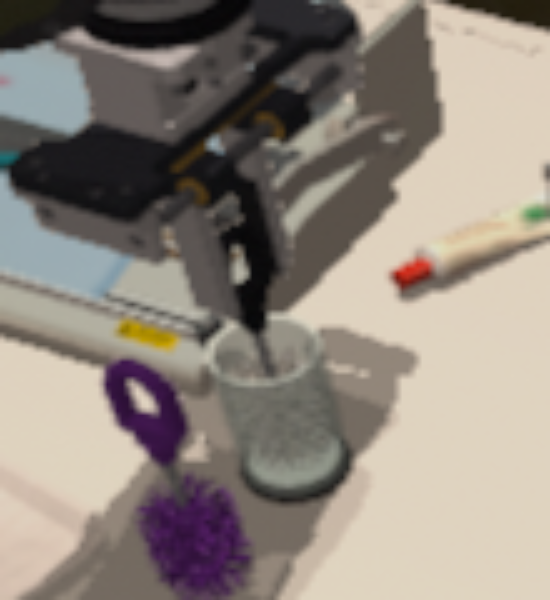

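```bash
python3 -m inch '-1 0 0 0.07 0 0 0;-1 0 0 0 0 0 0;-1 0 0 0 0 0 0'
python3 -m inch '-1 0 0 0.04 0 0 0;-1 0 0 0 0 0 0;-1 0 0 0 0 0 0'
```

```text
time_s: 10.42
ee_pos: [0.5913, 0.1783, 0.149]
eef_rot: [3.141, -0.0, 1.592]
force: [-0.3, -0.4, 5.2]
grip_width: 0.0341
grip_force: 40.0
time_s: 10.8
ee_pos: [0.5916, 0.1784, 0.1488]
eef_rot: [3.139, -0.0, 1.592]
force: [-1.0, -0.7, 13.8]
grip_width: 0.0336
grip_force: 40.0
```

Contact is confirmed at TCP z 0.149, so the brush reached the bottom within 2 mm each time. Now I'll take it out and carry it towards the hook.

```bash
python3 -m inch '-1 0 0 -0.4 0 0 0;-1 0 0 -0.7 0 0 0;-1 0 0 -0.7 0 0 0;-1 0 0 -0.7 0 0 0;-1 0 0 -0.7 0 0 0;-1 0 0 -0.7 0 0 0;-1 0 0 -0.7 0 0 0;-1 0 0 -0.7 0 0 0;-1 0 0 -0.7 0 0 0;-1 0 0 -0.6 0 0 0'
python3 -m inch '-1 -0.5 0 0 0 0 0;-1 -0.9 -0.2 0 0 0 0;-1 -0.9 -0.4 0 0 0 0;-1 -0.9 -0.5 0 0 0 0;-1 -0.9 -0.6 0 0 0 0;-1 -0.9 -0.6 0 0 0 0;-1 -0.9 -0.6 0 0 0 0;-1 -0.9 -0.6 0 0 0 0;-1 -0.9 -0.6 0 0 0 0;-1 -0.9 -0.6 0 0 0 0'
python3 -m inch '-1 -0.9 -0.5 0 0 0 -0.5;-1 -0.5 -0.2 0 0 0 -1;-1 0 0 0 0 0 -1;-1 0 0 0 0 0 -1;-1 0 0 0 0 0 -1;-1 0 0 0 0 0 -1;-1 0 0 0 0 0 -1;-1 0 0 0 0 0 -0.3;-1 0 0 0 0 0 0;-1 0 0 0 0 0 0'
python3 - <<'E'
from h import *
need([.436,-.126,.203],69.4)
E
```

```text
time_s: 12.05
ee_pos: [0.5908, 0.1782, 0.3461]
eef_rot: [-3.141, 0.0, 1.592]
force: [0.5, 0.7, -0.8]
grip_width: 0.0338
grip_force: 40.0
time_s: 13.3
ee_pos: [0.4541, -0.084, 0.3442]
eef_rot: [-3.14, -0.0, 1.591]
force: [-0.1, -0.8, -0.6]
grip_width: 0.0335
grip_force: 40.0
time_s: 14.55
ee_pos: [0.4363, -0.1258, 0.3448]
eef_rot: [-3.142, -0.001, 2.777]
force: [-0.2, -0.1, -1.0]
grip_width: 0.0335
grip_force: 40.0
t 14.55 at [ 0.4363 -0.1258  0.3448] shift [ 0.01 -0.01  4.73] turn [-0.   -0.   -0.03] f [-0.2 -0.1 -1. ] w 0.0335 40.0
tool axes xy deg 159.1
```

```bash
python3 -m inch '-1 0 0 0.5 0 0 0;-1 0 0 0.7 0 0 0;-1 0 0 0.7 0 0 0;-1 0 0 0.7 0 0 0;-1 0 0 0.7 0 0 0;-1 0 0 0.7 0 0 0;-1 0 0 0.7 0 0 0;-1 0 0 0.03 0 0 0;-1 0 0 0 0 0 0;-1 0 0 0 0 0 0'
python3 - <<'E'
from h import *
need([.436,-.126,.203],69.4)
P=np.array([.558,-.172]);dx=np.array([.936,-.352]);dy=np.array([.352,.936])
ims=[]
for n in("scene","top","wrist"):
    c=camera(n);W=pts(c);s=(W[...,:2]-P)@dx;t=(W[...,:2]-P)@dy;z=W[...,2]
    dark=c["img"].max(2)<75
    m=dark&(abs(s+.13)<.02)&(abs(t)<.015)&(z>.18)&(z<.26)
    b=(s>-.095)&(s<-.06)&(abs(t)<.02)&(z>.2)&(z<.24)
    for k,q in(("handle",m),("hook",b)):
        if q.sum()>3:print(n,k,q.sum(),"s",s[q].min().round(4),s[q].max().round(4),"t",t[q].min().round(4),t[q].max().round(4),"tmed",np.median(t[q]).round(4),"z",z[q].min().round(3),z[q].max().round(3))
    if n=="scene":cv2.imwrite("pics/hk.png",cv2.resize(c["img"][130:290,210:340],(487,600),interpolation=cv2.INTER_CUBIC))
E
```

```text
time_s: 15.8
ee_pos: [0.4369, -0.1256, 0.204]
eef_rot: [3.142, 0.001, 2.778]
force: [-0.3, 0.6, -0.6]
grip_width: 0.0335
grip_force: 40.0
t 15.8 at [ 0.4369 -0.1256  0.204 ] shift [ 0.02 -0.02  0.03] turn [ 0.    0.01 -0.02] f [-0.3  0.6 -0.6] w 0.0335 40.0
tool axes xy deg 159.2
scene handle 167 s -0.1391 -0.1262 t -0.0149 0.0149 tmed 0.0016 z 0.182 0.249
top hook 23 s -0.081 -0.0607 t -0.0018 0.0046 tmed 0.0014 z 0.213 0.229
wrist handle 2269 s -0.1408 -0.1231 t -0.015 0.015 tmed -0.0002 z 0.18 0.26
wrist hook 195 s -0.0871 -0.06 t -0.0014 0.0076 tmed 0.0032 z 0.21 0.231
```

View pics/hk.png

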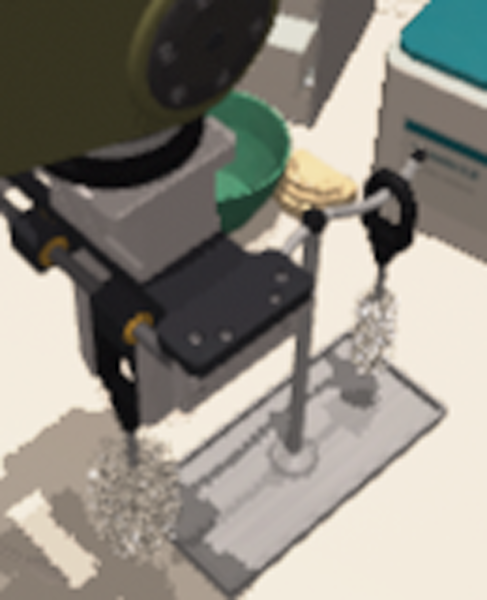

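The brush hangs straight in the gripper: bristles at crop (130,495), lower handle at (125,400). It is in front of the hook and clear of the dish, with the spare still in place at (390,220). The numbers agree with the eye being on the hook line to within about 2 mm. Now I'll thread it on.

```bash
python3 -m inch '-1 -0.3 0.03 0 0 0 0;-1 -0.3 0 0 0 0 0;-1 -0.3 0 0 0 0 0;-1 -0.3 0 0 0 0 0;-1 -0.3 0 0 0 0 0;-1 0 0 0 0 0 0;-1 0 0 0 0 0 0'
python3 -m inch '-1 -0.19 0 0.15 0 0 0;-1 -0.19 0 0.15 0 0 0;-1 -0.19 0 0.15 0 0 0;-1 -0.19 0 0.15 0 0 0;-1 0 0 0 0 0 0;-1 0 0 0 0 0 0'
python3 - <<'E'
from h import *
need([.558-.0625*.936,-.172+.0625*.352+.001,.178],69.4)
E
```

```text
time_s: 16.82
ee_pos: [0.4789, -0.1406, 0.2033]
eef_rot: [3.142, -0.0, 2.778]
force: [0.5, -1.3, -1.4]
grip_width: 0.0337
grip_force: 40.0
time_s: 17.58
ee_pos: [0.5003, -0.1487, 0.1854]
eef_rot: [-3.142, -0.0, 2.779]
force: [0.4, 0.5, -1.0]
grip_width: 0.0334
grip_force: 40.0
t 17.575 at [ 0.5003 -0.1487  0.1854] shift [ 0.02 -0.02  0.25] turn [-0.   -0.   -0.02] f [ 0.4  0.5 -1. ] w 0.0334 40.0
tool axes xy deg 159.2
```

No contact so far. I'll lower until the hook takes the weight.

```bash
python3 -m inch '-1 0 0 0.12 0 0 0;-1 0 0 0.1 0 0 0;-1 0 0 0 0 0 0;-1 0 0 0 0 0 0'
python3 - <<'E'
from h import *
need([.4995,-.149,.178],69.4)
c=camera("scene");cv2.imwrite("pics/hk2.png",cv2.resize(c["img"][130:290,230:340],(412,600),interpolation=cv2.INTER_CUBIC))
E
```

```text
time_s: 18.08
ee_pos: [0.5003, -0.1487, 0.1787]
eef_rot: [3.142, -0.0, 2.778]
force: [-0.7, -0.3, -0.6]
grip_width: 0.0334
grip_force: 40.0
t 18.075 at [ 0.5003 -0.1487  0.1787] shift [ 0.02 -0.02  0.02] turn [ 0.   -0.   -0.02] f [-0.7 -0.3 -0.6] w 0.0334 40.0
tool axes xy deg 159.2
```

View pics/hk2.png

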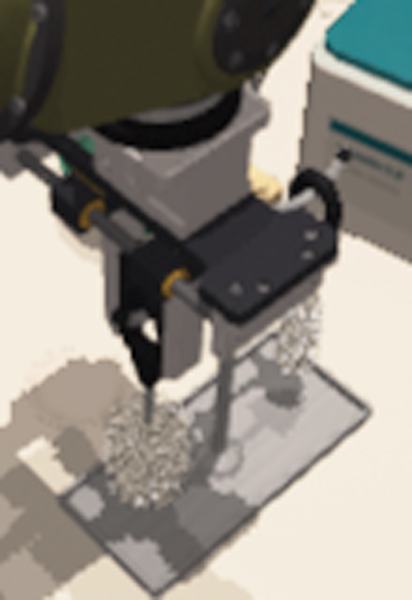

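The hook's ball shows at (122,318) in front of the eye, so the rod is through it. The brush is over the dish with a gap below.

```bash
python3 -m inch '-1 0 0 0.05 0 0 0;-1 0 0 0 0 0 0;-1 0 0 0 0 0 0'
python3 -m inch '-1 0 0 0.05 0 0 0;-1 0 0 0 0 0 0;-1 0 0 0 0 0 0'
python3 -m inch '-1 0 0 0.05 0 0 0;-1 0 0 0 0 0 0;-1 0 0 0 0 0 0'
```

```text
time_s: 18.5
ee_pos: [0.5008, -0.1489, 0.1781]
eef_rot: [3.141, 0.002, 2.779]
force: [-0.2, 0.6, 6.2]
grip_width: 0.0336
grip_force: 40.0
time_s: 18.88
ee_pos: [0.5012, -0.1489, 0.1779]
eef_rot: [3.141, 0.004, 2.779]
force: [-2.9, 1.6, 16.4]
grip_width: 0.0337
grip_force: 40.0
time_s: 19.25
ee_pos: [0.5014, -0.149, 0.1776]
eef_rot: [3.141, 0.005, 2.779]
force: [-9.1, 3.8, 29.4]
grip_width: 0.0335
grip_force: 40.0
```

It bears on the hook at the expected height. I'll ease off, open and rise.

```bash
python3 -m inch '-1 0 0 -0.1 0 0 0;-1 0 0 -0.02 0 0 0;-1 0 0 0 0 0 0;-1 0 0 0 0 0 0' 5
python3 -m inch '-0.2 0 0 0 0 0 0;0 0 0 0 0 0 0;0.3 0 0 0 0 0 0;0.3 0 0 0 0 0 0;0.3 0 0 0 0 0 0;0.3 0 0 0 0 0 0;0.3 0 0 0 0 0 0;0.3 0 0 0 0 0 0'
python3 -m inch '0.3 0 0 -0.3 0 0 0;0.3 0 0 -0.6 0 0 0;0.3 0 0 -0.7 0 0 0;0.3 0 0 -0.7 0 0 0;0.3 0 0 -0.7 0 0 0;0.3 0 0 -0.7 0 0 0;0.3 0 0 -0.7 0 0 0;0.3 0.5 0 0 0 0 0;0.3 0 0 0 0 0 0;0.3 0 0 0 0 0 0'
python3 -m inch '0.3 0.6 0 -0.3 0 0 0;0.3 0.8 0 0 0 0 0;0.3 0.8 0 0 0 0 0;0.3 0.8 0 0 0 0 0;0.3 0 0 0 0 0 0;0.3 0 0 0 0 0 0;0.3 0 0 0 0 0 0;0.3 0 0 0 0 0 0;0.3 0 0 0 0 0 0;0.3 0 0 0 0 0 0'
python3 - <<'E'
from h import *
c=camera("scene");cv2.imwrite("pics/end.png",cv2.resize(c["img"][100:300,120:360],(720,600),interpolation=cv2.INTER_CUBIC))
E
```

```text
time_s: 19.75
ee_pos: [0.5005, -0.1488, 0.1779]
eef_rot: [-3.142, 0.0, 2.779]
force: [0.9, -0.6, 3.4]
grip_width: 0.0337
grip_force: 5.0
time_s: 20.75
ee_pos: [0.5003, -0.1488, 0.1779]
eef_rot: [-3.142, 0.0, 2.779]
force: [-0.2, -0.6, -0.6]
grip_width: 0.0616
grip_force: 0.0
time_s: 22.0
ee_pos: [0.4865, -0.1435, 0.31]
eef_rot: [3.142, 0.0, 2.779]
force: [-0.8, 0.2, 0.1]
grip_width: 0.0609
grip_force: 0.0
time_s: 23.25
ee_pos: [0.4022, -0.1115, 0.3188]
eef_rot: [3.142, -0.0, 2.779]
force: [-0.4, 0.1, 0.0]
grip_width: 0.0611
grip_force: 0.0
```

View pics/end.png

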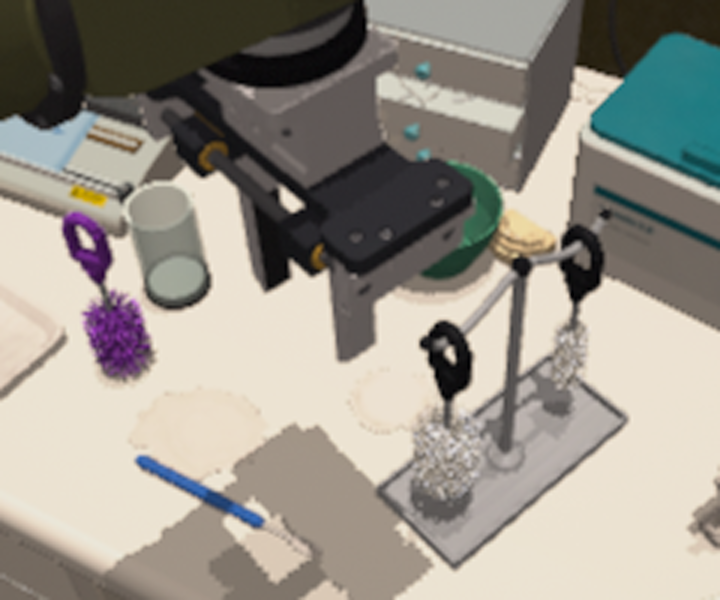

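The brush hangs by its eye on the front hook (450,360), bristles clear of the dish. The jar stands empty at (168,245), the spare hangs at (580,260), and nothing else was disturbed. I'll let it settle, then hand in.

```bash
python3 -m inch '0.3 0 0 0 0 0 0;0.3 0 0 0 0 0 0;0.3 0 0 0 0 0 0;0.3 0 0 0 0 0 0;0.3 0 0 0 0 0 0;0.3 0 0 0 0 0 0;0.3 0 0 0 0 0 0;0.3 0 0 0 0 0 0;0.3 0 0 0 0 0 0;0.3 0 0 0 0 0 0' >/dev/null; python3 -m inch '0.3 0 0 0 0 0 0;0.3 0 0 0 0 0 0;0.3 0 0 0 0 0 0;0.3 0 0 0 0 0 0;0.3 0 0 0 0 0 0;0.3 0 0 0 0 0 0;0.3 0 0 0 0 0 0;0.3 0 0 0 0 0 0;0.3 0 0 0 0 0 0;0.3 0 0 0 0 0 0'
python3 -c "
from station import ticket
print(ticket.hand_in())"
```

```text
time_s: 25.8
ee_pos: [0.4022, -0.1114, 0.3189]
eef_rot: [3.142, 0.0, 2.779]
force: [-0.9, 0.1, 0.6]
grip_width: 0.0609
grip_force: 0.0
the job is handed in; nothing more can be done
None
```

I scrubbed the jar with two full strokes, hung the brush by its eye on the empty front hook, and handed the job in at about 26 s of the 51 s allowed; hand-in returned no verdict. In the last picture the jar was standing, the spare brush was still on its hook, and the bowl, spatula and purple brush looked undisturbed; I did not check the plaster model.

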